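# Turn the square book round the bench post

### The job

On the grey board, turn the small square book a quarter turn counter-clockwise (seen from above) by pushing it round against the fixed post, so that its spine faces across the bench, away from the robot, ready for the conservator to clean. Keep it flat on the board and leave it square to the board with its spine against the post, and do not shift the long book or the weight.

Things in the scene. Friction and masses are not known exactly. Their poses are not given: they have to be found in the camera images.
- post: Fixed upright black round post with a grippy rubber sleeve, 30 mm diameter, top 64 mm above the bench, on a fixed grey board 260 x 440 x 4 mm. Origin: the post's axis at bench level. Its axes are the board's: x across the bench, away from the robot (up to 0.3 rad off world x), y to the robot's left along the board's long side. The board spans x -230 to 30, y -210 to 230 mm from the post.
- square_book: Rigid book, darker spine, 110 x 110 x 34 mm, 0.3 kg, flat on the board (underside 4 mm above bench). Origin: centre of underside; x from fore-edge to spine (spine face at x = 55 mm), z up. Starts left of the post, spine facing right, its far end 2 to 20 mm from the post (post at book y 25 to 53 mm). Pressed lightly to the post by a finger on the fore-edge's near half that swings in an arc about the post, it rolls round it.
- long_book: Bystander: closed long book with the same brown covers, 85 x 150 mm and 30 mm thick, lying on the bench just beyond the board's far edge, to the left or right of the post. Origin at the centre of its underside; x towards its spine.
- weight: Bystander: grey cloth-covered book weight with a dark metal band across the top, 60 x 90 mm and 36 mm high, 0.9 kg, beyond the board's far edge, on the other side from the long book. Origin at the centre of its underside.

How it is judged:
By the outcome, as a careful person would: the job done as asked, in the order asked, and still so for the second after the job is handed in, with the robot touching nothing.
It also fails if it takes over 48 s, if anything falls off the work surface, if the arm or the gripper's body presses on something with over 40 N, if the wrist force passes 120 N, or if a joint passes its speed limit or range.

### The arm

A 6-joint arm with a two-finger parallel gripper is mounted at the origin on the work surface. World frame = base frame: x ahead of the robot, y to its left, z up, the work surface at z = 0. Lengths are in mm, angles in rad, forces in N, time in s.
With the tool pointing down it reaches from about 325 to 875 mm from the base axis. Payload 4.4 kg.
Tool frame: the origin (TCP) lies on the centre line of the jaws, within the pads' length; the fingertips stand ahead of it and the grasp point (between the pads) lies 6 mm ahead of it (ctrl.tcp_to_tips is the z of the fingertips in the tool frame, in mm); z points along the fingers, y is the direction in which the jaws open and shut (so a half turn about z gives the same grasp; the last joint's range is limited). The gripper opens to 85 mm and grips with 20 to 120 N. Pads are 22 mm wide; open, the fingers measure 114 mm over their backs; the gripper's body (76 mm by 85 mm) begins 54 mm behind the grasp point. The pads swing forward as they close: fully open they stand 13 mm farther back than shut.
Start: joints at [1.115, 0.207, 1.542, -0, 1.393, -0.15], TCP at [172.569, 548.496, 256.282] pointing down, gripper open.
Joint ranges: [-2.73, 2.73], [-0.86, 2.22], [0.23, 2.46], [-1.11, 4.25], [0.08, 2.63], [-2.82, 2.82]. Speed limits (rad/s): [2.79, 2.79, 3.14, 3.14, 3.14, 3.14].

### API

Orientations are given as a 3x3 rotation matrix whose columns are the frame's x, y, z axes.
In Python, from plant import ctrl, sensors, optics gives the robot as it stands. Calls block until the motion is done:
- ctrl.move_ptp(position, orientation): joint-space move of the TCP to a pose.
- ctrl.move_l(position, rot=None, vel=150, threshold=None): straight line of the TCP; rot=None keeps the orientation; vel is the mean speed in mm/s. With threshold (N) it stops when the force on the tool has changed by that much, and returns True; else False.
- ctrl.set_joints(angles): joint-space move.
- ctrl.gripper_to(opening, force=None): finger opening in mm; force is the grip in N (None keeps the last); returns when the fingers have stopped.
- ctrl.hold(seconds).
- ctrl.solve_ik(position, orientation): joint angles nearest the present ones, or None.
- sensors.read_state(): the state.
- optics.grab_frame(name): name is "scene" or "top" or "wrist"; returns (picture, depth): 420x560x3 uint8, red, green, blue; 420x560 float32, mm along the optical axis (not along the pixel's ray), 0 where there is no reading.
- optics.camera_params(name): a dict with "mtx" (3x3 intrinsics, pixels), "R" (3x3) and "t" (3): a world point X has camera coordinates R X + t; the wrist camera has in their place "T_tool_cam" (4x4, takes a point from camera to tool coordinates, whose origin is the TCP and whose axes are the flange's). Camera axes: x right, y down, z forward; pixel columns grow to the right and rows downward; lengths in mm; the calibration is good to about 2 mm. A picture is of the moment at which its call begins: read the wrist's pose just before it. camera_params takes no time and is no camera call.
A pose or a line that the arm cannot do raises ctrl.MotionError and nothing moves.
- ctrl.finish_job(): hands the job in, once; it reports no verdict.
The state is a dict: "t": time; "q": joint angles; "qvel": joint speeds; "tau": joint torques, N m; "eef_pos": TCP position; "eef_rot": TCP orientation; "force": force on the tool from outside, world axes, zero at the start; "wrist_torque": the same for the moment, N m; "grip_width": finger opening in mm.
Only numpy, scipy, OpenCV 4.12 (cv2) and the standard library are available. Lean on these libraries where they do the work, as an engineer would, in place of code of your own. Each camera call takes 0.05 s, during which the arm holds its last target.

## Working session

There is one attempt and no reset: what is moved stays moved. The work goes in short steps, each a Python script; the robot and the scene stay as the last script left them, time stands still between calls to the robot, and variables do not carry over. Pictures are saved under pics/ and viewed, and the job is handed in when it is done.

```bash
mkdir -p pics; ls; python3 - <<'E'
from plant import ctrl,sensors,optics
import cv2,numpy as np
np.set_printoptions(precision=4,suppress=True)
print(sensors.read_state(), ctrl.tcp_to_tips)
for n in ("scene","top"):
    p,d=optics.grab_frame(n); cv2.imwrite(f"pics/{n}0.png",p[:,:,::-1]); np.save(f"pics/{n}0.npy",d)
    print(n,optics.camera_params(n))
E
```

```text
pics
{'t': 0.0, 'q': array([ 1.1155,  0.2075,  1.5429, -0.    ,  1.3935, -0.1504]), 'qvel': array([ 0.0014,  0.    , -0.0013,  0.0002, -0.0003,  0.0008]), 'tau': array([  0.0004, -38.3028, -29.1601,  -0.0003,   0.0105,   0.    ]), 'eef_pos': array([172.2793, 547.8625, 255.1118]), 'eef_rot': array([[-0.9539,  0.3002, -0.001 ],
       [ 0.3002,  0.9539, -0.0021],
       [ 0.0003, -0.0023, -1.    ]]), 'force': array([-0.6496, -0.5059,  0.1518]), 'wrist_torque': array([ 0.0408, -0.0177,  0.0627]), 'grip_width': 85.85414561180544} 25.0
scene {'mtx': array([[513.9987,   0.    , 274.1614],
       [  0.    , 513.9987, 212.9543],
       [  0.    ,   0.    ,   1.    ]]), 'R': array([[ 0.8642,  0.503 , -0.0045],
       [ 0.2875, -0.5013, -0.8161],
       [-0.4128,  0.704 , -0.5779]]), 't': array([-573.0708, -144.5502, 1166.6386])}
top {'mtx': array([[424.5341,   0.    , 277.9504],
       [  0.    , 424.5341, 211.6233],
       [  0.    ,   0.    ,   1.    ]]), 'R': array([[-0.0287, -0.9996, -0.0086],
       [-0.9972,  0.0293, -0.0695],
       [ 0.0697,  0.0065, -0.9975]]), 't': array([ 71.9763, 638.6653, 687.0071])}
```

View pics/top0.png

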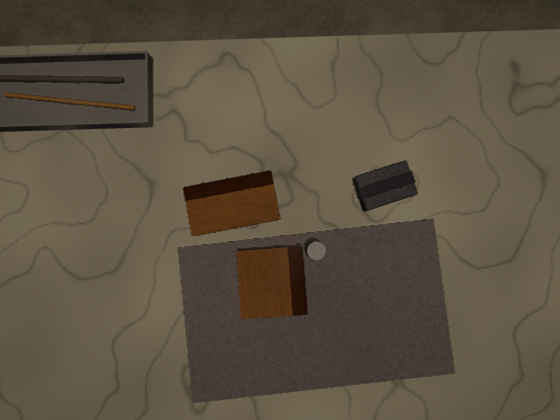

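View pics/scene0.png

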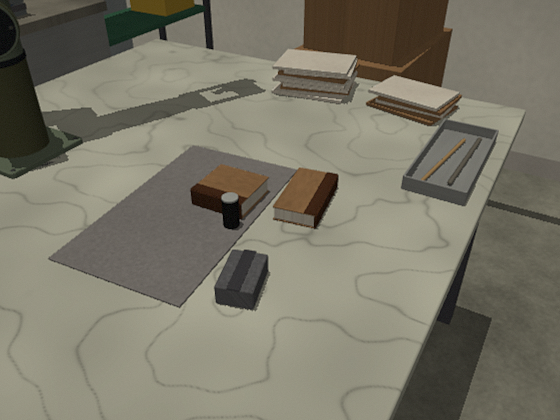

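The top view shows the board, with corners near (178,246), (433,220), (453,373) and (192,402). The post top is at (316,250). The square book spans columns 237–307 and rows 247–318 with its spine on the right. The long book is beyond the board at the left and the weight beyond it at the right. Next I measure.

```bash
cat > h.py <<'E'
from plant import ctrl,sensors,optics
import cv2,numpy as np
np.set_printoptions(precision=2,suppress=True)
P=optics.camera_params("top")
def ray(uv,z,P=P):
    uv=np.asarray(uv,float).reshape(-1,2)
    d=np.c_[uv,np.ones(len(uv))]@np.linalg.inv(P["mtx"]).T@P["R"]
    c=-P["R"].T@P["t"]
    return (c+d*((z-c[2])/d[:,2])[:,None])[:,:2]
def wmap(depth,P=P):
    v,u=np.mgrid[0:420,0:560]
    d=np.stack([u,v,np.ones_like(u)],-1)@np.linalg.inv(P["mtx"]).T
    return (d*depth[...,None]-P["t"])@P["R"]
def big(m):
    c,_=cv2.findContours(m.astype(np.uint8),cv2.RETR_EXTERNAL,cv2.CHAIN_APPROX_NONE)
    return max(c,key=cv2.contourArea)
def book(p,d,lo=25,hi=50,near=None,rad=140):
    """top-face rect of brown object around a world point"""
    W=wmap(d); hsv=cv2.cvtColor(p,cv2.COLOR_RGB2HSV)
    m=(hsv[...,0]<16)&(hsv[...,1]>130)&(d>0)&(W[...,2]>lo)&(W[...,2]<hi)
    if near is not None: m&=np.hypot(W[...,0]-near[0],W[...,1]-near[1])<rad
    c=big(m); return m,c,W
E
python3 - <<'E'
from h import *
p=cv2.imread("pics/top0.png")[:,:,::-1].copy(); d=np.load("pics/top0.npy")
W=wmap(d)
print("heights", [W[r,c] for r,c in((250,316),(285,260),(285,298),(340,330),(150,330),(210,230),(190,385))])
hsv=cv2.cvtColor(p,cv2.COLOR_RGB2HSV)
for q in((250,316),(285,260),(285,298),(340,330),(150,330)): print(q,hsv[q])
# post top
m=(W[...,2]>58)&(W[...,2]<72)&(np.abs(np.arange(560)-316)<25)&(np.abs(np.arange(420)-250)<25)[:,None]
c=big(m);(x,y),r=cv2.minEnclosingCircle(c);M=cv2.moments(c)
print("post",(x,y),r,ray([[M['m10']/M['m00'],M['m01']/M['m00']]],64), "centre of depth pts",W[m].mean(0))
# board
Z=W[...,2]; sat=hsv[...,1].astype(int)
rgb=p.astype(int); bm=(rgb[...,0]-rgb[...,2]<25)&(rgb.sum(-1)>150)&(np.arange(420)>215)[:,None]
bm=cv2.morphologyEx(bm.astype(np.uint8),cv2.MORPH_OPEN,np.ones((5,5)))
c=big(bm); box=cv2.boxPoints(cv2.minAreaRect(c)); print("board px",box); b=ray(box,4);print(b,np.linalg.norm(b-np.roll(b,-1,0),axis=1))
e=np.roll(b,-1,0)-b; print("edge angles",np.degrees(np.arctan2(e[:,1],e[:,0])))
# book
bk=(hsv[...,0]<16)&(hsv[...,1]>130)&(Z>30)&(Z<46); bk[:242]=0
c=big(bk);w=ray(c.reshape(-1,2),38).astype(np.float32);r=cv2.minAreaRect(w);print("book",r,cv2.boxPoints(r))
sp=bk&(hsv[...,2]<75); w=ray(big(sp).reshape(-1,2),38).astype(np.float32);print("spine",cv2.minAreaRect(w))
v=p.copy();v[bk]=(0,255,0);v[sp]=(0,0,255);v[bm>0]=(200,200,0);cv2.imwrite("pics/m0.png",v[:,:,::-1])
E
```

```text
heights [array([575.76,  -4.57,  63.95]), array([521.46,  85.7 ,  38.12]), array([519.86,  24.39,  39.19]), array([423.22, -27.65,   3.31]), array([746.91, -40.11,  -0.23]), array([644.95, 132.59,  30.41]), array([ 669.87, -123.18,   36.83])]
(250, 316) [ 17  48 112]
(285, 260) [ 14 191  87]
(285, 298) [ 10 198  40]
(340, 330) [13 59 69]
(150, 330) [ 20  69 114]
post (315.3113098144531, 250.1981201171875) 9.484172821044922 [[575.56  -3.38]] centre of depth pts [575.58  -3.32  64.74]
board px [[171.95 247.21]
 [436.98 217.25]
 [454.61 373.27]
 [189.59 403.23]]
[[ 586.16  236.32]
 [ 624.17 -217.71]
 [ 363.48 -232.74]
 [ 326.31  209.84]] [455.62 261.13 444.14 261.2 ]
edge angles [ -85.21 -176.7    94.8     5.82]
book ((525.793212890625, 67.39451599121094), (110.02796936035156, 107.95641326904297), 2.580296516418457) [[468.4  118.84]
 [473.27  10.99]
 [583.18  15.95]
 [578.32 123.79]]
spine ((527.5849609375, 26.174213409423828), (110.06396484375, 25.932376861572266), 2.100084066390991)
```

View pics/m0.png

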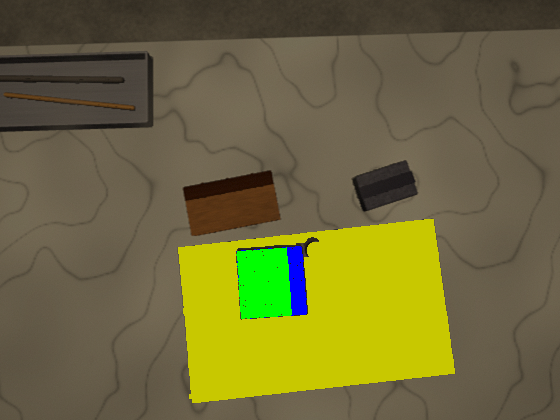

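```bash
python3 - <<'E'
from h import *
p=cv2.imread("pics/top0.png")[:,:,::-1].copy().astype(int)
bm=((p[...,0]-p[...,2]<25)&(p.sum(-1)>150)&(np.arange(420)>215)[:,None]).astype(np.uint8)
bm=cv2.morphologyEx(bm,cv2.MORPH_OPEN,np.ones((5,5)))
c=big(bm).reshape(-1,2).astype(float); w=ray(c,4)
cor=np.array([[178,246],[433,220],[453,373],[192,402]],float); k=ray(cor,4)
L=[]
for i in range(4):
    a,b=k[i],k[(i+1)%4]; t=(b-a)/np.linalg.norm(b-a); n=np.array([-t[1],t[0]])
    s=(w-a)@t; dd=(w-a)@n; q=w[(s>15)&(s<np.linalg.norm(b-a)-15)&(abs(dd)<6)].astype(np.float32)
    vx,vy,x,y=cv2.fitLine(q,cv2.DIST_HUBER,0,.01,.01).ravel(); L.append((vx,vy,x,y))
    print(i,len(q),np.degrees(np.arctan2(vy,vx)))
post=np.array([575.6,-3.3])
for vx,vy,x,y in L: print("dist post to edge",abs((post[0]-x)*vy-(post[1]-y)*vx))
print(k)
E
```

```text
0 238 -85.180504
1 135 4.9467072
2 244 -85.19206
3 138 4.3596544
dist post to edge 29.393325161881656
dist post to edge 209.96392847781044
dist post to edge 229.70264328252685
dist post to edge 227.53787494204397
[[ 587.93  225.95]
 [ 619.68 -210.69]
 [ 363.99 -230.09]
 [ 328.19  205.79]]
```

```bash
cat >> h.py <<'E'
POST=np.array([575.6,-3.3]); BA=np.radians(4.8)
def R2(a): return np.array([[np.cos(a),-np.sin(a)],[np.sin(a),np.cos(a)]])
SG=1
def rot(psi,sg=None):
    sg=SG if sg is None else sg
    x=sg*np.array([np.cos(psi),np.sin(psi),0]); z=np.array([0,0,-1.]); return np.c_[x,np.cross(z,x),z]
Z=36.
def tcp(center,psi,off=0,lead=0,yc=-39.5,z=Z):
    """near outer finger corner touching fore-edge at book (-55-off,yc)"""
    cpt=np.asarray(center)+R2(psi)@[-55-off,yc]
    return np.r_[cpt-R2(psi+lead)@[11,-39.5],z], psi+lead
def roll(psi0,s0,th): # book centre after rolling th
    return POST-R2(psi0+th)@[70,s0-15*th]
E
python3 - <<'E'
from h import *
from scipy.spatial.transform import Rotation
psi0=np.radians(-87.5)
for sg in (1,-1):
    out=[]
    for th in np.radians([0,30,60,95]):
        p,a=tcp(roll(psi0,46.7,th),psi0+th,0,.05); q=ctrl.solve_ik(p,rot(a,sg)); out.append((p,q))
    print(sg); [print(*o) for o in out]
E
```

```text
1
[522.33 132.47  36.  ] None
[468.21  91.86  36.  ] [ 0.01  0.32  1.94 -0.    0.89  2.54]
[438.64  32.38  36.  ] [-0.12  0.25  2.03 -0.    0.86  1.88]
[441.75 -43.54  36.  ] [-0.29  0.26  2.02 -0.    0.87  1.1 ]
-1
[522.33 132.47  36.  ] [ 0.09  0.42  1.79 -0.    0.94 -0.01]
[468.21  91.86  36.  ] [ 0.01  0.32  1.94 -0.    0.89 -0.61]
[438.64  32.38  36.  ] [-0.12  0.25  2.03 -0.    0.86 -1.26]
[441.75 -43.54  36.  ] [-0.29  0.26  2.02 -0.    0.87 -2.05]
```

```bash
sed -i 's/^SG=1/SG=-1/' h.py; python3 - <<'E'
from h import *
psi=np.radians(-87.6); c=np.array([525.8,67.2])
ctrl.gripper_to(50)
p,a=tcp(c,psi,22,z=130); ctrl.move_ptp(p,rot(a))
p,a=tcp(c,psi,22); ctrl.move_l(p,rot(a),vel=120)
s=sensors.read_state(); f0=s["force"]; print(s["t"],s["eef_pos"],s["grip_width"],f0)
for off in (4,0,-1.5,-3):
    p,a=tcp(c,psi,off); ctrl.move_l(p,rot(a),vel=30)
    s=sensors.read_state(); print(off,s["eef_pos"],s["force"]-f0)
for n in ("top","scene"):
    im,d=optics.grab_frame(n); cv2.imwrite(f"pics/{n}1.png",im[:,:,::-1]); np.save(f"pics/{n}1.npy",d)
print(sensors.read_state()["t"])
E
```

```text
3.425 [522.88 155.3   36.69] 50.16115404198925 [-0.89  0.04  0.15]
4 [522.86 137.04  35.98] [ 0.55  0.01 -0.48]
0 [523.02 133.05  35.98] [ 0.99  0.33 -0.27]
-1.5 [523.07 131.73  35.97] [ 1.33  1.44 -0.19]
-3 [523.13 130.13  35.98] [ 1.53  1.69 -0.58]
5.0583
```

View pics/top1.png

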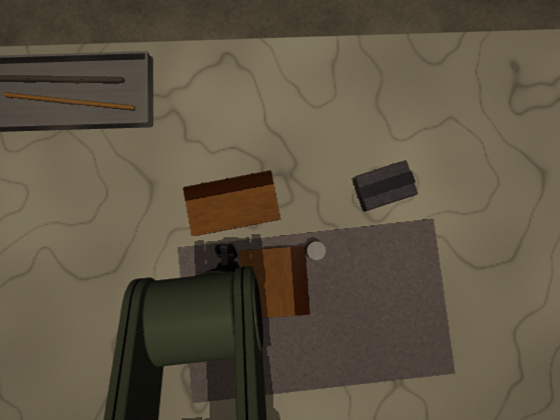

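View pics/scene1.png

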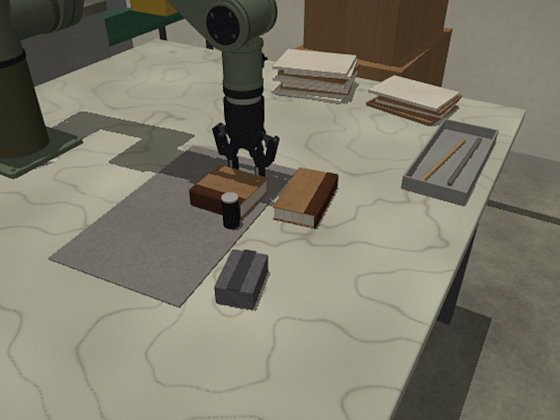

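The top view shows the spine at (308,285), almost touching the post at (316,250). Only about 0.7 mm of gap should remain. I start the roll.

```bash
python3 - <<'E'
from h import *
psi0=np.radians(-87.6); s0=46.7
f0=np.array([-.6,0,-.1])
for deg in (1,6,12,18,24,30):
    th=np.radians(deg)
    p,a=tcp(roll(psi0,s0,th),psi0+th,-1.0,min(.05,th)); ctrl.move_l(p,rot(a),vel=45)
    s=sensors.read_state(); print(deg,s["t"],s["eef_pos"],R2(-psi0-th)@(s["force"]-f0)[:2])
for n in ("top","scene"):
    im,d=optics.grab_frame(n); cv2.imwrite(f"pics/{n}2.png",im[:,:,::-1]); np.save(f"pics/{n}2.npy",d)
E
```

```text
1 5.3083 [520.91 129.11  35.97] [0.44 0.98]
6 5.7083 [510.46 125.36  36.03] [0.05 0.94]
12 6.1583 [499.14 118.32  36.09] [-0.97  0.66]
18 6.6083 [488.34 110.24  36.12] [-0.65  0.18]
24 7.0583 [478.34 101.2   36.12] [-0.24 -0.03]
30 7.5083 [469.25  91.26  36.1 ] [-0.14  0.18]
```

View pics/top2.png

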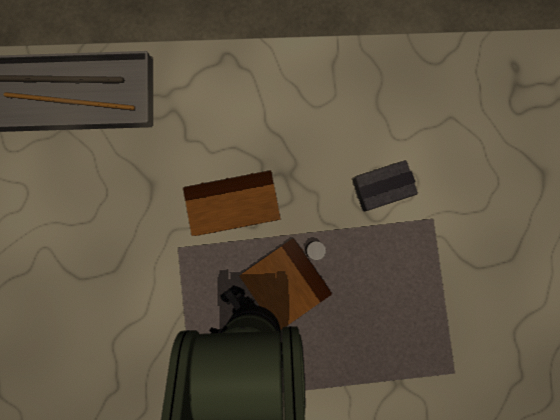

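View pics/scene2.png

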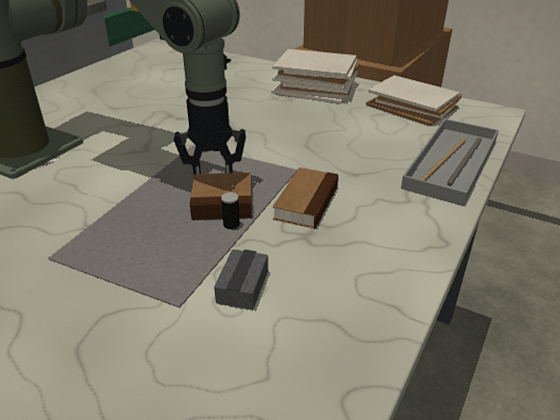

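```bash
cat >> h.py <<'E'
def pose(im,d,near=(500,30)):
    """book pose from the visible spine strip's top edge (z=38)"""
    hsv=cv2.cvtColor(im,cv2.COLOR_RGB2HSV); W=wmap(d)
    m=(hsv[...,0]<16)&(hsv[...,1]>130)&(W[...,2]>30)&(W[...,2]<46)
    m&=np.hypot(W[...,0]-near[0],W[...,1]-near[1])<150
    rel=W[...,:2]-POST; bx=R2(-BA); 
    m&=(rel@bx.T[:, :])[...,0]<34
    sp=(m&(hsv[...,2]<56)).astype(np.uint8); sp=cv2.morphologyEx(sp,cv2.MORPH_OPEN,np.ones((3,3)))
    r=cv2.minAreaRect(ray(big(sp).reshape(-1,2),38).astype(np.float32))
    b=cv2.boxPoints(r); L=[np.linalg.norm(b[(i+1)%4]-b[i]) for i in range(4)]
    i=int(np.argmax(L)); t=(b[(i+1)%4]-b[i])/L[i]
    c=np.array(r[0]); x=np.array([t[1],-t[0]])
    mc=W[m][:,:2].mean(0)
    if x@(c-mc)<0: x=-x
    psi=np.arctan2(x[1],x[0]); sf=c+x*min(r[1])/2+x*.8   # spine face middle (+half px)
    cen=sf-55*x; rp=R2(-psi)@(POST-cen)
    return psi,cen,rp,r[1]
E
python3 - <<'E'
from h import *
for i in (0,1,2):
    im=cv2.imread(f"pics/top{i}.png")[:,:,::-1].copy(); d=np.load(f"pics/top{i}.npy")
    a,c,rp,sz=pose(im,d); print(i,np.degrees(a),c,"post in book",rp,sz)
th=np.radians(30);print(roll(np.radians(-87.6),46.7,th))
E
```

```text
0 -87.40499 [525.8   68.34] post in book [73.82 46.5 ] (109.78556060791016, 22.988920211791992)
1 -88.31169 [526.45  63.86] post in book [68.58 47.15] (109.54978942871094, 23.21560287475586)
2 93.392914 [498.56  61.29] post in book [-69.03 -73.08] (88.2454833984375, 75.4898452758789)
[505.29  34.99]
```

```bash
python3 - <<'E'
from h import *
im=cv2.imread("pics/top2.png"); cv2.imwrite("pics/z2.png",cv2.resize(im[220:340,220:360],None,fx=5,fy=5,interpolation=cv2.INTER_CUBIC))
E
```

```text
(no output)
```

View pics/z2.png

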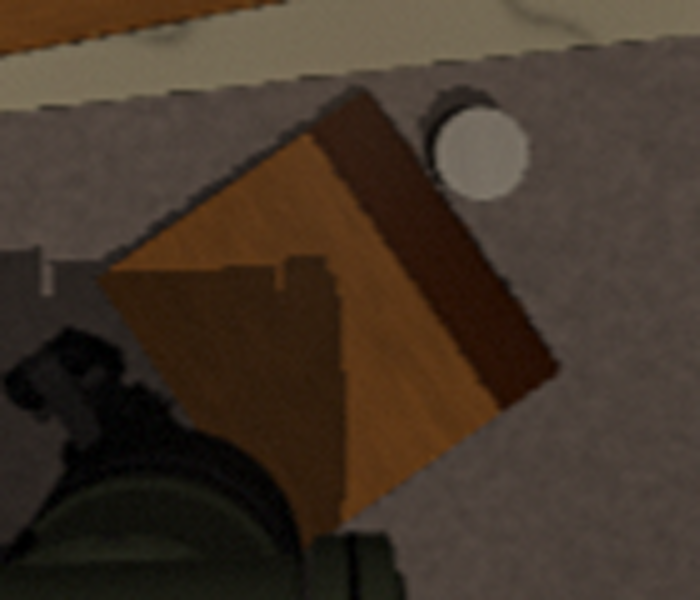

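The zoomed view shows the spine's top corners at about (294.4,238.4) and (332,294). The spine touches the post (the lower visible part of the sleeve).

```bash
cat >> h.py <<'E'
def pose2(far,near):
    a,b=ray([far,near],38); L=np.linalg.norm(a-b); y=(a-b)/L; x=np.array([y[1],-y[0]])
    psi=np.arctan2(x[1],x[0]); cen=(a+b)/2-55*x
    return psi,cen,R2(-psi)@(POST-cen),L
E
python3 - <<'E'
from h import *
a,c,rp,L=pose2((294.2,238.2),(332,294)); print(np.degrees(a),c,rp,L)
E
```

```text
-57.594215148995886 [520.1   45.53] [70.97 20.69] 108.3095756071211
```

The angle is as planned, but the book slipped along the post: s is 20.7 mm instead of 38.8 mm, because the press was too light. I close the jaws and push nearer the post's line so that it presses harder.

```bash
cat >> h.py <<'E'
HW=14.5
def tcp1(center,psi,off,lead,yc,z=Z):
    """closed jaws, face centre at book (-55-off,yc)"""
    cpt=np.asarray(center)+R2(psi)@[-55-off,yc]
    return np.r_[cpt-R2(psi+lead)@[11,0],z], psi+lead
E
python3 - <<'E'
from h import *
psi0=np.radians(-57.6); c=np.array([520.1,45.5]); s0=20.7; yc=-15
s=sensors.read_state(); back=s["eef_pos"]-np.r_[R2(psi0)@[25,0],0]
ctrl.move_l(back,vel=120); ctrl.gripper_to(0)
p,a=tcp1(c,psi0,15,0,yc); ctrl.move_l(p,rot(a),vel=120)
f0=sensors.read_state()["force"]; print(f0,sensors.read_state()["grip_width"])
p,a=tcp1(c,psi0,1,0,yc); ctrl.move_l(p,rot(a),vel=60)
s=sensors.read_state();print(s["t"],R2(-psi0)@(s["force"]-f0)[:2])
for deg in (0,4,8,12,16,20):
    th=np.radians(deg)
    p,a=tcp1(roll(psi0,s0,th),psi0+th,-1.0,0,yc); ctrl.move_l(p,rot(a),vel=30)
    s=sensors.read_state(); print(deg,s["t"],s["eef_pos"],R2(-psi0-th)@(s["force"]-f0)[:2])
im,d=optics.grab_frame("top"); cv2.imwrite("pics/top3.png",im[:,:,::-1]); 
cv2.imwrite("pics/z3.png",cv2.resize(im[220:340,220:360,::-1],None,fx=5,fy=5,interpolation=cv2.INTER_CUBIC))
E
```

```text
[ 0.59 -0.13 -0.21] -0.03419601200932657
9.1333 [-0.1  -0.21]
0 9.3833 [473.09  91.51  35.97] [ 0.55 -1.21]
4 9.825 [467.26  84.86  35.93] [-0.55 -0.69]
8 10.2667 [462.23  77.73  35.89] [-2.03 -0.15]
12 10.7083 [457.55  70.32  35.89] [-2.11 -1.09]
16 11.15 [453.41  62.72  35.9 ] [-3.36 -1.24]
20 11.5917 [449.71  54.89  35.88] [-2.94 -1.82]
```

View pics/z3.png

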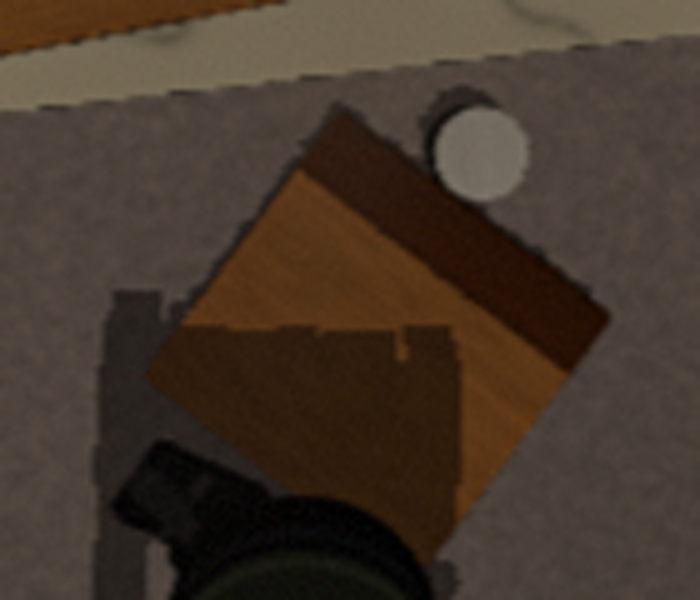

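The spine corners are now at about (289.6,242) and (342,283.6), and the spine touches the post.

```bash
python3 - <<'E'
from h import *
a,c,rp,L=pose2((289.6,242),(342,283.6)); print(np.degrees(a),c,rp,L)
print(roll(np.radians(-57.6),20.7,np.radians(20)),20.7-15*np.radians(20))
E
```

```text
-40.0685632702674 [512.58  29.96] [69.64 15.11] 107.73989878554046
[510.7   27.16] 15.46401224401701
```

It is now rolling without slip: s is 15.1 mm against 15.5 planned. I continue.

```bash
python3 - <<'E'
from h import *
psi0=np.radians(-57.6); s0=20.7; yc=-15; f0=np.array([.59,-.13,-.2])
for deg in (24,28,32,36,40,44,48,52,56,60):
    th=np.radians(deg)
    p,a=tcp1(roll(psi0,s0,th),psi0+th,-1.0,0,yc); ctrl.move_l(p,rot(a),vel=30)
    s=sensors.read_state(); F=R2(-psi0-th)@(s["force"]-f0)[:2]; print(deg,s["t"],s["eef_pos"],F)
    if np.linalg.norm(F)>20: break
im,d=optics.grab_frame("top"); cv2.imwrite("pics/top4.png",im[:,:,::-1]); 
cv2.imwrite("pics/z4.png",cv2.resize(im[220:340,240:380,::-1],None,fx=5,fy=5,interpolation=cv2.INTER_CUBIC))
E
```

```text
24 12.0833 [446.57  46.87  35.91] [-3.1  -2.04]
28 12.5167 [443.83  38.67  35.87] [-4.86 -2.07]
32 12.95 [441.63  30.36  35.87] [-5.64 -1.74]
36 13.3833 [439.96  21.94  35.88] [-4.76 -2.01]
40 13.8167 [438.78  13.4   35.86] [-5.59 -1.46]
44 14.25 [438.16   4.78  35.88] [-5.35 -1.25]
48 14.6833 [438.05  -3.78  35.88] [-5.88 -0.8 ]
52 15.1167 [438.46 -12.4   35.88] [-5.78 -0.45]
56 15.55 [439.4  -20.93  35.86] [-5.98 -1.98]
60 15.9833 [440.87 -29.42  35.88] [-7.08 -0.65]
```

View pics/z4.png

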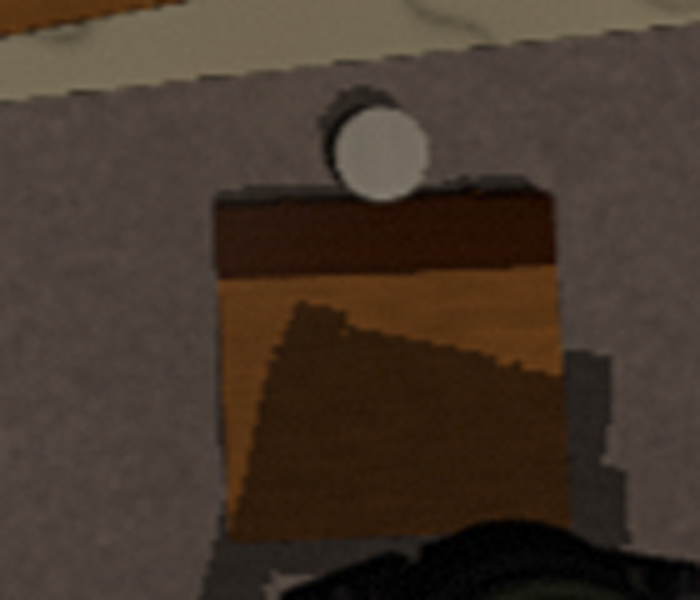

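The book is nearly round, with spine corners near (282.6,259.4) and (350.6,258). Next I back off, open the jaws and square the book with both fingers on the fore-edge at the board's angle.

```bash
python3 - <<'E'
from h import *
a,c,rp,L=pose2((282.6,259.4),(350.6,258)); print(np.degrees(a),c,rp,L)
u=R2(BA)
def at(off,z=Z,y=-1.): # tool centre on post's line, face off mm short of nominal fore-edge
    return np.r_[POST+u@[-125-11-off,y],z]
s=sensors.read_state(); yaw=np.arctan2(-s["eef_rot"][1,0],-s["eef_rot"][0,0])
ctrl.move_l(s["eef_pos"]-np.r_[R2(yaw)@[25,0],0],vel=120)
im,d=optics.grab_frame("top"); cv2.imwrite("pics/top5.png",im[:,:,::-1])
ctrl.gripper_to(60); ctrl.move_l(at(20),rot(BA),vel=100)
ctrl.hold(.2)
f0=sensors.read_state()["force"]
ctrl.move_l(at(4),rot(BA),vel=60)
for off in np.arange(3,-4,-.5):
    ctrl.move_l(at(off),rot(BA),vel=10)
    s=sensors.read_state(); F=u.T@(s["force"]-f0)[:2]
    yaw=np.degrees(np.arctan2(-s["eef_rot"][1,0],-s["eef_rot"][0,0])); print(off,F,s["wrist_torque"][2],yaw)
    if F[0]<-14: break
print(s["t"])
E
```

```text
-0.4528069544745497 [506.1   -6.66] [69.47  3.91] 110.18380571704677
3.0 [-1.64  0.61] -0.045147964075754575 4.804484675938884
2.5 [-0.64  0.65] -0.053859615949443065 4.797701798667182
2.0 [-0.89  1.3 ] 0.0028682721198724287 4.798246271352525
1.5 [-2.55  0.67] -0.05511354452233395 4.802116572826193
1.0 [-2.93 -0.41] -0.10953786034388723 4.7990514423701
0.5 [-5.58 -0.73] -0.18840781941759427 4.79668503959951
0.0 [-8.05 -1.09] -0.2283824573163242 4.800295764613146
-0.5 [-8.26 -1.72] -0.237229493529527 4.796368444771813
-1.0 [-8.49 -0.67] -0.3359515629090201 4.796082520248587
-1.5 [-9.64 -1.05] -0.3235262792800239 4.794742799835152
-2.0 [-11.11  -1.39] -0.41174200307396674 4.794211074919002
-2.5 [-11.83  -2.17] -0.44371036311208856 4.7989071680985065
-3.0 [-14.92  -1.91] -0.4267134185430418 4.7986329010168705
21.2083
```

```bash
python3 - <<'E'
from h import *
im,d=optics.grab_frame("top"); cv2.imwrite("pics/top6.png",im[:,:,::-1]); np.save("pics/top6.npy",d)
cv2.imwrite("pics/z6.png",cv2.resize(im[220:340,240:380,::-1],None,fx=5,fy=5,interpolation=cv2.INTER_CUBIC))
E
```

```text
(no output)
```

View pics/z6.png

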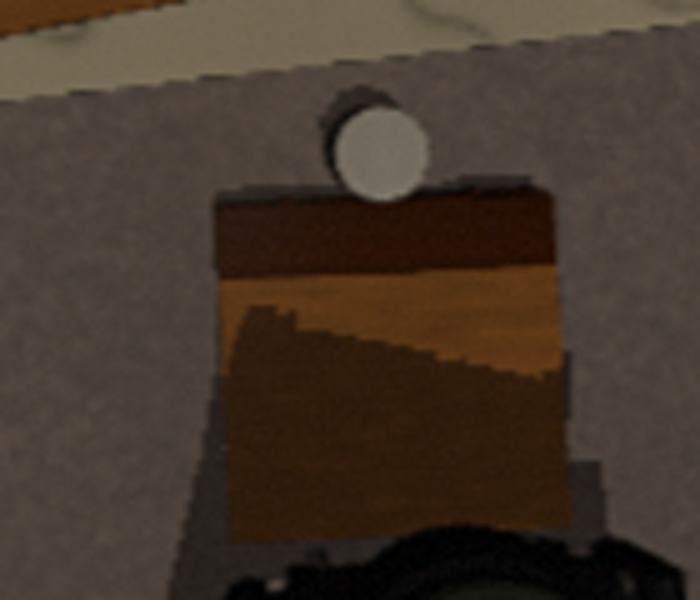

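```bash
python3 - <<'E'
from h import *
g=lambda x,y:(240+x/5-.4,220+y/5-.4)
def ang(a,b): 
    p,q=ray([g(*a),g(*b)],38); v=p-q; return np.degrees(np.arctan2(v[1],v[0]))
print("boundary-> x dir",ang((220,278),(556,265))-90,"left",ang((215,200),(230,540)),"right",ang((553,190),(570,525)),"spine",ang((215,199),(553,193))-90, "fore",ang((230,542),(570,527))-90)
E
```

```text
boundary-> x dir 0.590232129724015 left 0.8493795109100117 right 0.5937548950113067 spine -0.6144110219939023 fore 0.9363725351720689
```

The book is about 4° short of the board's angle. The fingers' friction is jamming a straight push, so I continue the arc sideways about the post with the tool held square until both fingers bear.

```bash
cat > sq.py <<'E'
from h import *
u=R2(BA)
def at(off,y,z=Z): return np.r_[POST+u@[-136-off,y],z]
def rep(tag):
    s=sensors.read_state(); print(tag,"%.1f"%s["t"],u.T@s["force"][:2],"%.3f"%s["wrist_torque"][2])
    return s
E
python3 - <<'E'
from sq import *
ctrl.move_l(at(0,-1),rot(BA),vel=20); rep("relax")
for i in range(1,11):
    ctrl.move_l(at(0-.05*i,-1-i),rot(BA),vel=20); rep(-1-i)
im,d=optics.grab_frame("top"); cv2.imwrite("pics/top7.png",im[:,:,::-1])
cv2.imwrite("pics/z7.png",cv2.resize(im[220:340,240:380,::-1],None,fx=5,fy=5,interpolation=cv2.INTER_CUBIC))
E
```

```text
relax 21.6 [-5.76 -1.33] -0.217
-2 21.8 [-4.57 -1.92] -0.171
-3 22.1 [-4.22 -1.91] -0.149
-4 22.3 [-5.62 -1.74] -0.279
-5 22.6 [-5.74 -2.76] -0.147
-6 22.8 [-4.34 -2.14] -0.161
-7 23.1 [-3.96 -1.24] -0.169
-8 23.3 [-2.14  0.67] 0.095
-9 23.6 [-3.42  1.  ] 0.158
-10 23.8 [-3.72  2.37] 0.192
-11 24.1 [-5.17  2.54] 0.162
```

View pics/z7.png

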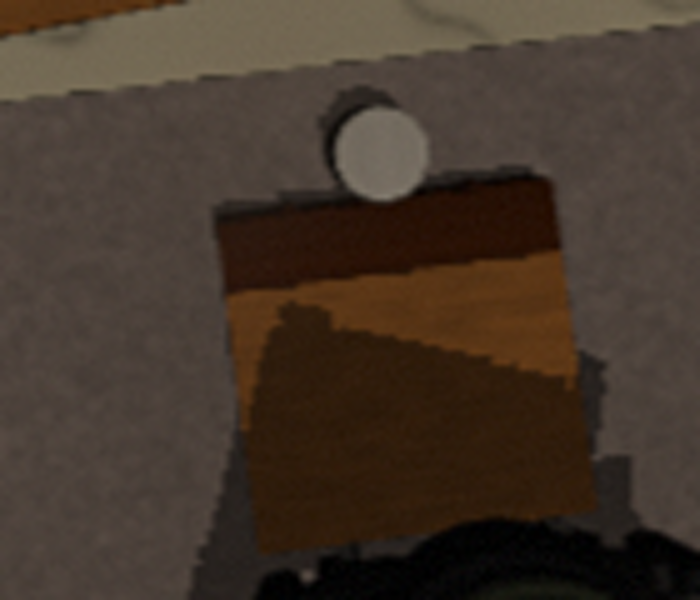

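Both fingers bear now: the torque changed sign at y = -8. I measure the angle properly against the board edge.

```bash
python3 - <<'E'
from h import *
g=lambda x,y:(240+x/5-.4,220+y/5-.4)
def ang(a,b,z=38): 
    p,q=ray([g(*a),g(*b)],z); v=p-q; return np.degrees(np.arctan2(v[1],v[0]))
print("boundary",ang((230,293),(560,250))-90,"left",ang((217,215),(260,550)),"right",ang((553,182),(596,510)),"spine",ang((217,212),(553,180))-90,"fore",ang((262,552),(596,512))-90,"board",ang((0,102),(700,24),4)-90)
E
```

```text
boundary 5.756676481498602 left 5.6637809654295594 right 5.181413339385737 spine 3.7857170189766265 fore 5.168629010450587 board 4.695261789348649
```

```bash
python3 - <<'E'
from sq import *
ctrl.move_l(at(-.5,-9.5),rot(BA),vel=20); rep("relax")
ctrl.move_l(at(-1,-9.5),rot(BA),vel=10); rep("press")
ctrl.move_l(at(6,-9.5),rot(BA),vel=20); ctrl.move_l(at(45,-9.5),rot(BA),vel=120)
ctrl.move_l(at(45,-9.5,160),rot(BA),vel=150); 
q=sensors.read_state()["q"].copy(); q[0]-=.9; ctrl.set_joints(q); rep("clear")
for n in ("top","scene"):
    im,d=optics.grab_frame(n); cv2.imwrite(f"pics/{n}8.png",im[:,:,::-1]); np.save(f"pics/{n}8.npy",d)
    if n=="top":
        a,c,rp,sz=pose(im,d); print(np.degrees(a),c,rp,sz)
        m,cn,W=book(im,d,30,46,near=(505,-5),rad=95)
        hsv=cv2.cvtColor(im,cv2.COLOR_RGB2HSV)
        r=cv2.minAreaRect(ray(cn.reshape(-1,2),38).astype(np.float32)); print("book rect",r)
        cv2.imwrite("pics/z8.png",cv2.resize(im[220:340,240:380,::-1],None,fx=5,fy=5,interpolation=cv2.INTER_CUBIC))
        im0=cv2.imread("pics/top0.png")[:,:,::-1].astype(int); df=(abs(im0-im).sum(-1)); print("change long/weight",df[165:228,180:282].max(),df[158:212,350:420].max())
E
```

```text
relax 24.4 [-4.08  0.06] 0.127
press 24.6 [-4.64 -0.65] 0.144
clear 27.9 [-0.34 -0.09] -0.009
5.4604716 [506.94 -11.74] [69.16  1.87] (25.11611557006836, 108.29170989990234)
book rect ((507.599365234375, -10.734642028808594), (109.23233795166016, 109.63374328613281), 5.129044055938721)
change long/weight 19 15
```

View pics/z8.png

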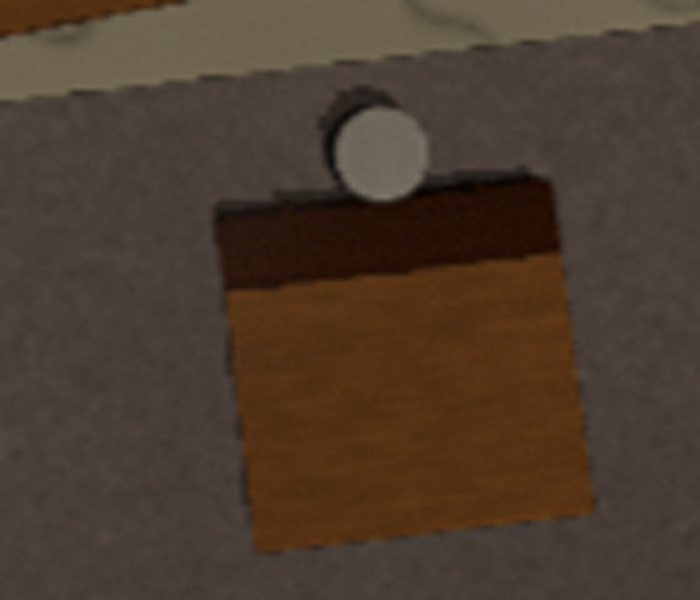

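View pics/scene8.png

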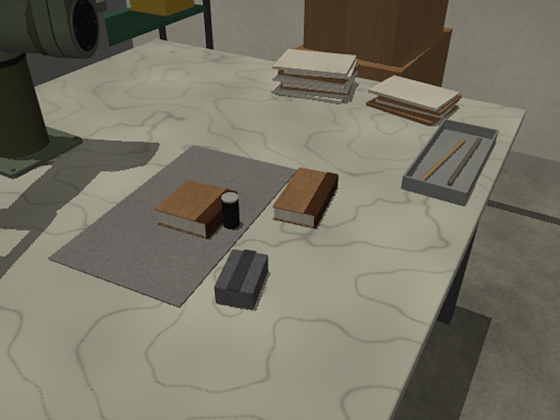

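The spine lies against the post on its near side. The book is flat and square, about 5.1° against the board's 4.8°, and the long book and weight haven't moved. I hand it in.

```bash
python3 -c "
from plant import ctrl,sensors
ctrl.finish_job(); print(sensors.read_state()['t'])"
```

```text
the job is handed in; nothing more can be done
the job is handed in; nothing more can be done
```

I turned the square book a quarter turn counter-clockwise round the post and handed the job in at about 28 s of the 48 s allowed. Its spine now faces away from the robot, against the post.

**How it went**
- **First 30°:** I pushed too lightly, and the book slipped about 18 mm along the post instead of rolling.
- **Rest of the turn:** With the jaws closed and pushing nearer the post's line, it rolled with little slip.
- **Squaring:** A straight push with both fingers jammed at up to about 15 N, with the book about 4° short. A sideways arc about the post brought it flush against both fingers.

**Last checks**
- **Angle:** The book measured 5.1° from its outline and 5.5° from the spine strip, against 4.8° for the board. It is square to within about 0.7°, which is roughly what I can measure.
- **Contact:** The camera put the post's axis 69.2 mm from the book's centre, where 70 mm means touching; the calibration is good to about 2 mm. The last push held about 4.6 N against the post. I did not test contact after letting go.
- **Surroundings:** The book looks flat on the board. The long book and the weight show no change from the first picture. The arm stood clear at hand-in.

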